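# Draw a charge of grinding balls into the wash basket

## Task

Hang the wire basket by its handle on the double hook under the spout of the grinding-ball dispenser and let go of it. Then pull the orange grip of the spring-return gate out until the white pointer stands at the red line, and keep it there while all six balls run down into the hanging basket: finish while still holding the gate at the line, for it must not spring back. Leave the beaker, the bottle and the tube rack where they stand.

Things in the scene. Friction and masses are not known exactly. Their poses are not given: they have to be found in the camera images.
- dispenser: Grinding-ball dispenser bolted to the bench: white base plate, two aluminium front posts (x -21 to -9, y +-68 mm) with a cross bar, its highest point, 219 mm up. An open clear-walled track, 25 mm wide, slopes down to a spout in front of the posts. Origin at bench height; -x front (towards the robot), +y the side where the gate slide comes out, z up; turned -0.12 to 0.3 rad about z.
- hook (a point): Midway between the tips of the double hook, at their tops: dispenser frame (-119, 0, 205) mm. The hook: two parallel 8 mm steel prongs at y = +-42 mm (76 mm clear between), running forward from the cross bar, sloping down to the hanging place, level there for 19 mm, then turned up into tips. The tips end 23 mm in front of seat and 15 mm above it.
- seat (a point): Where the middle of the basket's handle bar lies when it hangs properly: midway between the prongs, on their low level part; dispenser frame (-100, 0, 190) mm. Axes as the dispenser's; the hung handle bar runs along its y. The basket may go either way round.
- lip (a point): Spout's front end, middle of its floor: dispenser frame (-70, 0, 134) mm; walls 18 mm higher, underside 3 mm lower. A hung basket reaches 20 mm back under it, rim 34 mm below it, so it cannot come straight down from above: bring the basket in from in front of the prong tips (handle 75 mm or more before the seat), back under the spout with the handle 22 to 35 mm above the seat, then lower it.
- basket: Stainless wire wash basket, open top, 100 (x) x 124 (y) x 50 mm high, 4 mm floor, 3 mm walls, 0.3 kg give or take; stands upright on the bench. Origin: centre of its underside, z up. A rigid, upright wire handle (6 mm wire) spans it in the plane x = 0, from wall to wall along y, its straight top bar 108 mm long.
- handle (a point): Middle of the basket's handle bar, 150 mm above the basket's underside: a blue plastic sleeve, 10 mm diameter, 44 mm long along the basket's y. Take it here from above, fingers closing along the basket's x; the bare 6 mm wire on both sides of the sleeve (22 to 54 mm out) goes onto the prongs.
- gate (a joint): Position of the spring-return gate slide, m: 0 = shut (spring home), grows as it is pulled out sideways along the dispenser's +y, stop at 0.045. At 0.030 the white pointer pin on the slide stands at the red line. The spring pulls back with about 4 N shut, 8 N at the line; let go, it snaps shut. Balls start to pass from about 0.016.
- grip: Orange upright grip plate on the outer end of the gate slide: 28 (x) x 14 (y) x 56 mm high, 146 to 202 mm above the bench. Origin 184 mm up, midway in x, y; shut: dispenser frame (12, 147, 184) mm, same axes; moves with the slide. Pinch from above at the origin across the 14 mm. The 10 mm slide rod joins its inner face, rod top 24 mm below the origin; 50 mm free to the guide block when shut.
- mark (a point): The red line across the top of the blue guide block of the gate: dispenser frame (12, 65, 171) mm. The white pointer pin in the slot stands 30 mm short of it when shut. The block spans x -2 to 26, y 14 to 90 mm, top at 170 mm; the pin ends at 180 mm.
- ball1_center (a point): Centre of a white ceramic grinding ball, 16 mm, 13 g; the six lie one behind another in the track behind the gate.
- ball2_center (a point): The same for another ball.
- ball3_center (a point): The same for another ball.
- ball4_center (a point): The same for another ball.
- ball5_center (a point): The same for another ball.
- ball6_center (a point): The same for another ball.
- beaker: Glass beaker, 68 mm wide, 85 mm high, origin at the centre of its underside. Bystander.
- bottle: Clear bottle with an orange cap, 60 mm wide, 125 mm high, origin at the centre of its underside. Bystander.
- tube_rack: Yellow-green rack with three purple-capped tubes, 44 x 122 mm, 110 mm high, origin at the centre of its underside. Bystander.

How it is judged (in metres and radians):
On the way, in this order (a step that is already met when the one before it is completed fails the run):
1. the basket hangs by its handle on both prongs, let go (x of handle in the frame of seat between -0.015 and 0.015 m and y of handle in the frame of seat between -0.02 and 0.02 m and z of handle in the frame of seat between -0.01 and 0.01 m and angle between basket's own z axis and vertical below 0.3 rad and contact force between basket and dispenser above 1.2 N and contact force between basket and the fingers below 0.1 N and contact force between basket and the arm below 0.1 N), for 0.3 s.
2. the gate is pulled to the red line (value of joint gate between 0.025 and 0.035 m and contact force between the fingers and grip above 3 N), for 0.5 s.
At the end, for the whole second after the job is handed in: The fingers hold the grip (over 3 N) with the gate at the red line, 25 to 35 mm out; the basket hangs from the prongs untouched by the robot, handle within 15 mm (x), 20 mm (y) and 10 mm (z) of the seat and tilted less than 0.3 rad; all six balls lie in the basket (all of step 1 and all of step 2 and x of ball1_center in the frame of basket between -0.05 and 0.05 m and y of ball1_center in the frame of basket between -0.062 and 0.062 m and z of ball1_center in the frame of basket between 0 and 0.05 m and x of ball2_center in the frame of basket between -0.05 and 0.05 m and y of ball2_center in the frame of basket between -0.062 and 0.062 m and z of ball2_center in the frame of basket between 0 and 0.05 m and x of ball3_center in the frame of basket between -0.05 and 0.05 m and y of ball3_center in the frame of basket between -0.062 and 0.062 m and z of ball3_center in the frame of basket between 0 and 0.05 m and x of ball4_center in the frame of basket between -0.05 and 0.05 m and y of ball4_center in the frame of basket between -0.062 and 0.062 m and z of ball4_center in the frame of basket between 0 and 0.05 m and x of ball5_center in the frame of basket between -0.05 and 0.05 m and y of ball5_center in the frame of basket between -0.062 and 0.062 m and z of ball5_center in the frame of basket between 0 and 0.05 m and x of ball6_center in the frame of basket between -0.05 and 0.05 m and y of ball6_center in the frame of basket between -0.062 and 0.062 m and z of ball6_center in the frame of basket between 0 and 0.05 m); the arm keeps its last pose, push and grip.
It fails at once if a bystander is shifted more than 30 mm or tipped (distance of any of beaker, bottle, tube_rack from where it was at the start of the episode above 0.03 m or angle between any of beaker, bottle, tube_rack's own z axis and vertical above 0.3 rad).
It fails at once if the gate is opened (over 12 mm) before the basket hangs under the spout (value of joint gate above 0.012 m and distance between handle and seat above 0.03 m).
It also fails if it takes over 61 s, if anything falls off the work surface, if the arm or the gripper's body presses on something with over 40 N, if the wrist force passes 120 N, or if a joint passes its speed limit or range.

## Robot

A 6-joint arm with a two-finger parallel gripper is mounted at the origin on the work surface. World frame = base frame: x ahead of the robot, y to its left, z up, the work surface at z = 0. Lengths are in m, angles in degrees, forces in N, time in s.
With the tool pointing down it reaches from about 0.3 to 0.775 m from the base axis. Payload 14.6 kg.
Tool frame: the origin (TCP) lies on the centre line of the jaws, within the pads' length; the fingertips stand 14 mm ahead of it and the grasp point (between the pads) lies 5 mm behind it; z points along the fingers, y is the line along which they close (so a half turn about z gives the same grasp; the last joint's range is limited). The gripper opens to 94 mm and grips with 3 to 60 N. Pads are 16 mm wide; open, the fingers measure 119 mm over their backs; the gripper's body (75 mm by 177 mm) begins 78 mm behind the grasp point.
Start: joints at [69.179, 17.183, 87.147, -0, 75.671, -3.816], TCP at [0.161, 0.526, 0.219] pointing down, gripper open.
Joint ranges: [-173.82, 173.82], [-45.26, 126.66], [13.44, 144.39], [-59.66, 239.66], [0, 175.72], [-146.38, 146.38]. Speed limits (degrees/s): [127.2, 127.2, 147.25, 180, 180, 180].

## Interface

Orientations are given as [roll, pitch, yaw] about the fixed x, y, z axes, in that order (R = Rz(yaw) Ry(pitch) Rx(roll)).
In Python, from bench import arm gives the robot as it stands. The module is installed in compiled form; this text tells all that it offers.
- The arm moves only by the tool arm_command, never from a script. Its arguments are lists of equal length, an entry for each row: "hand": the opening, from 0 (shut) to 1 (fully open); "travel": the shift along the tool's x, y, z in m, a list of three; "twist": the turn, a rotation vector about the tool's x, y, z in rad, a list of three. A call has 1 to 20 rows; each row is the pose to reach, as a shift and turn from the pose commanded when the call began, along the tool's axes at that moment; what a row does not reach only later rows make up. A row lasts 1/10 s, in which the tool goes at most 50 mm and 8.59 degrees, less where a joint would pass 70% of its speed; a pose out of reach is approached as far as the arm can. A call with a gripper value outside its range is refused whole. The fingers move at their own pace and stop on an object; the grip force is fixed at half the most. Time passes only in rows, so rows that repeat a pose let the fingers close. It gives the time, the measured TCP pose, the force, the opening and the grip force at its end, in the units of the state.
- arm.get_state(): the state, without advancing time (a new reading comes with each control period).
- arm.snapshot(name): name is "scene" or "top"; returns a dict with "frame" (420x560x3 uint8, red, green, blue), "vfov" (degrees; the focal length in pixels is half the picture's height over the tangent of half this angle, whatever the lens; pixels are square), "cx", "cy" (the principal point, pixels), "k1" (the pictures are not rectified: a ray, as slopes to the right and down, at radius r is drawn at 1 + k1 r^2 times it, then the intrinsics apply), "R" (3x3) and "t" (3): a world point X has camera coordinates R X + t. Camera axes: x right, y down, z forward; pixel columns grow to the right and rows downward; lengths in m; the calibration is good to about 2 mm. A picture is of the moment at which its call begins. There is no depth.
- arm.finish_job(): hands the job in; it is judged then, once.
The state is a dict: "t": time; "joint_positions": joint angles; "joint_velocities": joint speeds; "tau": joint torques, N m; "eef_pos": TCP position; "tool_rot": TCP orientation; "contact_force": force on the tool from outside, world axes, zero at the start; "ft_torque": the same for the moment, N m; "opening": finger opening in m; "gripper_force": force on a finger pad.
Only numpy, scipy, OpenCV 4.12 (cv2) and the standard library are available. Lean on these libraries where they do the work, as an engineer would, in place of code of your own. Each camera call takes 0.05 s, during which the arm holds its last target. There are 200 camera calls.

## Working session

There is one attempt and no reset: what is moved stays moved. The work goes in short steps, Python scripts to look and compute and a tool call to move; the robot and the scene stay as the last step left them, time stands still between calls to the robot, and variables do not carry over. Pictures are saved under pics/ and viewed, at most 10 in all, crops included, and the job is handed in when it is done.

Besides the shell and the picture viewer there is one more tool, called as name(argument=value, ...), one argument or row to a line, values as JSON. arm_command: Moves the arm, as the interface text tells. Its arguments: {"type":"object","properties":{"hand":{"type":"array","items":{"type":"number"}},"travel":{"type":"array","items":{"type":"array","items":{"type":"number"}}},"twist":{"type":"array","items":{"type":"array","items":{"type":"number"}}}},"required":["hand","travel","twist"]}

```bash
mkdir -p pics
cat > h.py <<'E'
import numpy as np, cv2, json
from bench import arm
from scipy.spatial.transform import Rotation as Ro
def snap(n,f):
    s=arm.snapshot(n); cv2.imwrite('pics/'+f+'.png',s['frame'][:,:,::-1])
    np.savez(f+'.npz',**{k:np.array(v) for k,v in s.items()}); return s
def cal(s):
    h=s['frame'].shape[0]; f=h/2/np.tan(np.radians(float(s['vfov']))/2); return f,float(s['cx']),float(s['cy']),float(s['k1']),np.array(s['R']),np.array(s['t'])
def proj(s,X):
    f,cx,cy,k1,R,t=cal(s); c=np.atleast_2d(X)@R.T+t; p=c[:,:2]/c[:,2:]; r2=(p**2).sum(1,keepdims=True)
    return p*(1+k1*r2)*f+[cx,cy]
def ray(s,u,v):
    f,cx,cy,k1,R,t=cal(s); q=np.array([(u-cx)/f,(v-cy)/f]); p=q.copy()
    for _ in range(50): p=q/(1+k1*(p@p))
    return -R.T@t, R.T@np.array([*p,1])
def atz(s,u,v,z):
    o,d=ray(s,u,v); return o+d*(z-o[2])/d[2]
E
python3 - <<'E'
from h import *
for n in('scene','top'):
    s=snap(n,n+'0'); print(n,cal(s)[:4],(-cal(s)[4].T@cal(s)[5]).round(3))
st=arm.get_state(); print(st)
E
```

```text
scene (np.float64(469.194865419024), 276.00078096448914, 201.7457345727185, 0.0008620039103833216) [0.956 0.624 0.984]
top (np.float64(420.33006157791027), 275.4641144673252, 206.49371565391866, -0.025030440644797407) [0.485 0.016 1.106]
{'t': 0.1, 'joint_positions': array([ 6.91776314e+01,  1.72104919e+01,  8.71768975e+01,  2.75629343e-04,
        7.56678065e+01, -3.81579383e+00]), 'joint_velocities': array([-0.09320847, -0.08250747, -0.08007503,  0.0643696 ,  0.09584458,
        0.07374485]), 'tau': array([ 7.57583475e-04, -5.32644296e+01, -3.53275216e+01,  7.09861424e-02,
        2.35848088e-02, -4.87489899e-05]), 'eef_pos': array([0.16079023, 0.52575107, 0.21896061]), 'tool_rot': array([-1.79944944e+02, -3.93962136e-03,  1.62993355e+02]), 'contact_force': array([ 1.0423811 , -0.53531069, -0.4526745 ]), 'ft_torque': array([-0.02006148,  0.03719329, -0.00366718]), 'gripper_force': 0.0, 'opening': 0.09432283232977631}
```

View pics/scene0.png

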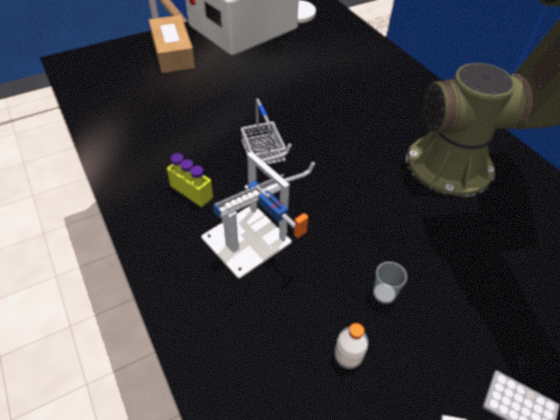

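View pics/top0.png

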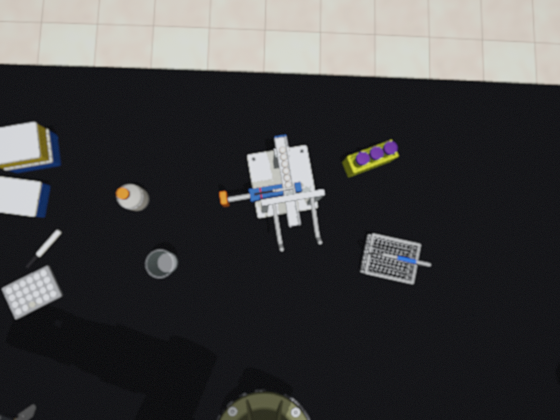

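The top view shows the dispenser around (285,190), its prong tips near (281,249) and (319,242), the orange grip at (224,199), and the basket at (392,259) with its blue sleeve at (406,260). I'll zoom in to measure these.

Run:
```python
import cv2,numpy as np
a=cv2.imread('pics/top0.png');b=cv2.imread('pics/scene0.png')
r=lambda i,k:cv2.resize(i,None,fx=k,fy=k,interpolation=cv2.INTER_CUBIC)
cv2.imwrite('pics/c1.png',np.clip(1.4*r(a[130:270,215:440],3.5).astype(float),0,255))
cv2.imwrite('pics/c2.png',r(b[95:275,190:330],3.3))
```

```text
[ WARN:0@0.087] global loadsave.cpp:1063 imwrite_ Unsupported depth image for selected encoder is fallbacked to CV_8U.
```

View pics/c1.png

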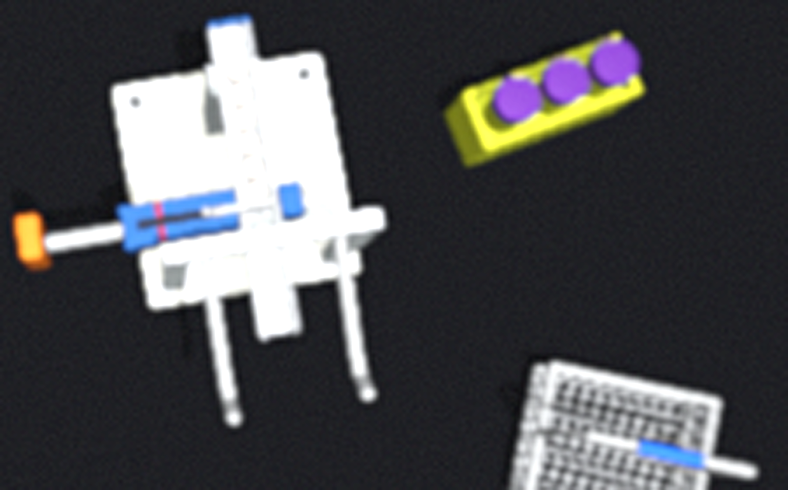

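View pics/c2.png

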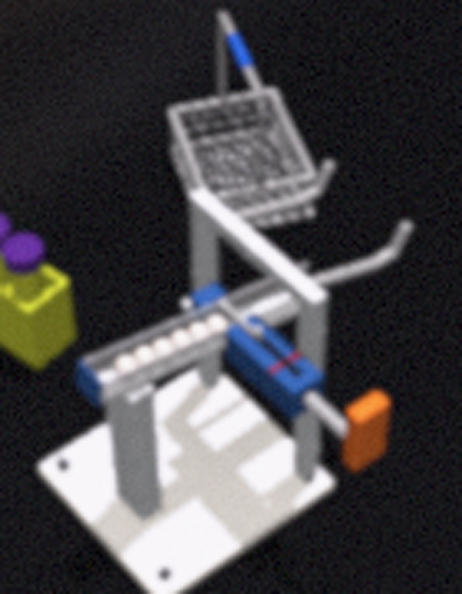

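```bash
cat > fit.py <<'E'
from h import *
from scipy.optimize import least_squares
T=dict(np.load('top0.npz'));S=dict(np.load('scene0.npz'))
t=lambda U,V:((U+.5)/3.5-.5+215,(V+.5)/3.5-.5+130)
s=lambda U,V:((U+.5)/3.3-.5+190,(V+.5)/3.3-.5+95)
D=[(T,t(233,418),(-121,42,203)),(T,t(368,395),(-121,-42,203)),(T,t(160,222),(12,65,171)),(T,t(28,237),(12,147,202)),
(S,s(406,226),(-121,42,204)),(S,s(330,163),(-121,-42,204)),(S,s(283,362),(12,65,171)),(S,s(367,402),(12,147,202)),
(T,t(278,335),(-70,0,150))]
B=[(T,t(670,454),(0,0,153)),(T,t(590,437),(0,54,151)),(T,t(755,472),(0,-54,151)),(S,s(240,51),(0,0,151)),(S,s(229,35),(0,-22,151)),(S,s(250,68),(0,22,151))]
def pred(p,L):
    Rz=Ro.from_euler('z',p[2]).as_matrix()
    return np.array([proj(c,Rz@(np.array(X)/1e3)+[p[0],p[1],0])[0] for c,_,X in L])
def fit(L,p0):
    o=np.array([q for _,q,_ in L])
    r=least_squares(lambda p:(pred(p,L)-o).ravel(),p0,loss='soft_l1'); print(r.x.round(4),np.degrees(r.x[2]).round(1)); print((pred(r.x,L)-o).round(1).tolist()); return r.x
if __name__=='__main__':
    d=fit(D,[.5,0,.1])
    for yaw in(-.2,-.2+np.pi,1.4,):
        b=fit(B,[.4,-.25,yaw])
    Rz=Ro.from_euler('z',d[2])
    for n,X in dict(seat=(-100,0,190),grip=(12,147,184)).items(): print(n,(Rz.apply(np.array(X)/1e3)+[d[0],d[1],0]).round(4))
    st=arm.get_state();print(st['eef_pos'],Ro.from_euler('xyz',st['tool_rot'],degrees=True).as_matrix().round(3))
E
python3 fit.py
```

```text
[ 0.6103 -0.044   0.1985] 11.4
[[0.1, 0.6], [-0.0, 0.4], [-0.1, -0.4], [0.1, -0.2], [0.2, -0.5], [-0.1, -0.1], [0.5, -0.1], [-0.0, 1.0], [0.4, -1.1]]
[ 0.4677 -0.3161 -0.178 ] -10.2
[[0.7, 0.2], [0.3, 0.3], [-1.0, -0.3], [-0.1, 0.2], [0.9, 0.4], [-0.8, -0.2]]
[ 0.4678 -0.3151  3.3808] 193.7
[[0.2, 0.1], [45.3, -0.2], [-47.0, 0.1], [0.0, 0.4], [8.5, 9.0], [-8.1, -8.4]]
[ 0.4677 -0.3161 -0.178 ] -10.2
[[0.7, 0.2], [0.3, 0.3], [-1.0, -0.3], [-0.1, 0.2], [0.9, 0.4], [-0.8, -0.2]]
seat [ 0.5123 -0.0637  0.19  ]
grip [0.5931 0.1025 0.184 ]
[0.16079023 0.52575107 0.21896061] [[-0.956  0.292 -0.   ]
 [ 0.292  0.956 -0.001]
 [ 0.    -0.001 -1.   ]]
```

```bash
cat >> h.py <<'E'
def to(x,y,z,ang):
    st=arm.get_state(); R=Ro.from_euler('xyz',st['tool_rot'],degrees=True); a=np.radians(ang)
    ya=np.array([np.cos(a),np.sin(a),0]); za=np.array([0,0,-1.]); G=Ro.from_matrix(np.c_[np.cross(ya,za),ya,za])
    print((x,y,z,ang),'travel',R.inv().apply(np.array([x,y,z])-st['eef_pos']).round(4).tolist(),'twist',(R.inv()*G).as_rotvec().round(3).tolist())
E
python3 -c "
from h import *
to(.4677,-.3161,.35,-10.2)
to(.4677,-.3161,.145,-10.2)"
```

```text
(0.4677, -0.3161, 0.35, -10.2) travel [-0.5397, -0.7154, -0.1304] twist [-0.001, 0.001, 1.452]
(0.4677, -0.3161, 0.145, -10.2) travel [-0.5397, -0.7152, 0.0746] twist [-0.001, 0.001, 1.452]
```

arm_command(
  hand=[1, 1, 1, 1, 1, 1, 1, 1, 1, 1, 1, 1, 1, 1, 1, 1, 1, 1, 1, 1],
  travel=[
    [0, 0, -0.05],
    [0, 0, -0.1],
    [0, 0, -0.13],
    [-0.03, -0.04, -0.13],
    [-0.06, -0.08, -0.13],
    [-0.09, -0.12, -0.13],
    [-0.12, -0.16, -0.13],
    [-0.15, -0.2, -0.13],
    [-0.18, -0.24, -0.13],
    [-0.21, -0.28, -0.13],
    [-0.24, -0.32, -0.13],
    [-0.27, -0.36, -0.13],
    [-0.3, -0.4, -0.13],
    [-0.33, -0.44, -0.13],
    [-0.36, -0.48, -0.13],
    [-0.39, -0.52, -0.13],
    [-0.42, -0.56, -0.13],
    [-0.45, -0.6, -0.13],
    [-0.48, -0.64, -0.13],
    [-0.5, -0.66, -0.13],
  ],
  twist=[
    [0, 0, 0],
    [0, 0, 0],
    [0, 0, 0.1],
    [0, 0, 0.2],
    [0, 0, 0.3],
    [0, 0, 0.4],
    [0, 0, 0.5],
    [0, 0, 0.6],
    [0, 0, 0.7],
    [0, 0, 0.8],
    [0, 0, 0.9],
    [0, 0, 1.0],
    [0, 0, 1.1],
    [0, 0, 1.2],
    [0, 0, 1.3],
    [0, 0, 1.4],
    [0, 0, 1.452],
    [0, 0, 1.452],
    [0, 0, 1.452],
    [0, 0, 1.452],
  ],
)

```text
t: 2.1
eef_pos: [0.4461, -0.2546, 0.3485]
tool_rot: [-179.9, -0.0, 79.7]
contact_force: [0.0, 1.9, 0.2]
opening: 0.0942
gripper_force: 0.0
```

```bash
python3 -c "
from h import *
to(.4677,-.3161,.22,-10.2)
to(.4677,-.3161,.145,-10.2)
print(arm.get_state()['joint_positions'].round(1))"
```

```text
(0.4677, -0.3161, 0.22, -10.2) travel [-0.0567, 0.0325, 0.1284] twist [-0.001, -0.0, -0.002]
(0.4677, -0.3161, 0.145, -10.2) travel [-0.0567, 0.0326, 0.2034] twist [-0.001, -0.0, -0.002]
[-33.8   8.8  80.5  -0.   90.8 -23.5]
```

arm_command(
  hand=[1, 1, 1, 1, 1, 1, 1, 1],
  travel=[
    [-0.02, 0.01, 0.03],
    [-0.04, 0.02, 0.06],
    [-0.056, 0.032, 0.09],
    [-0.057, 0.033, 0.12],
    [-0.057, 0.033, 0.128],
    [-0.057, 0.033, 0.128],
    [-0.057, 0.033, 0.128],
    [-0.057, 0.033, 0.128],
  ],
  twist=[
    [0, 0, 0],
    [0, 0, 0],
    [0, 0, 0],
    [0, 0, 0],
    [0, 0, 0],
    [0, 0, 0],
    [0, 0, 0],
    [0, 0, 0],
  ],
)

```text
t: 2.9
eef_pos: [0.4688, -0.3134, 0.2233]
tool_rot: [179.9, 0.1, 79.8]
contact_force: [0.2, -0.1, -0.8]
opening: 0.0938
gripper_force: 0.0
```

```bash
python3 -c "
from h import *
to(.4677,-.3161,.145,-10.2)
s=snap('scene','s1'); t=snap('top','t1')
print(proj(s,[.4677,-.3161,.15]))
r=lambda i,k:cv2.resize(i,None,fx=k,fy=k,interpolation=cv2.INTER_CUBIC)
cv2.imwrite('pics/c3.png',np.hstack([r(s['frame'][60:180,200:320,::-1],3.3),r(t['frame'][220:340,350:470,::-1],3.3)]))"
```

```text
(0.4677, -0.3161, 0.145, -10.2) travel [-0.0027, -0.0008, 0.0783] twist [0.002, 0.001, 0.0]
[[262.23680105 110.61780582]]
```

View pics/c3.png

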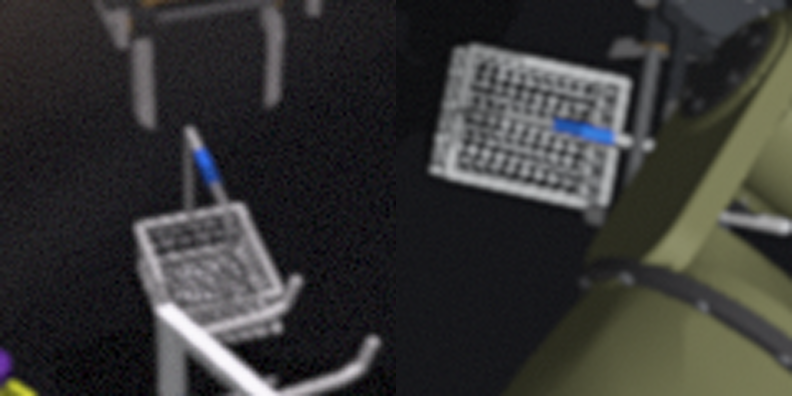

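The fingers stand either side of the sleeve: in the left panel they are at (145,80) and (272,60), with the sleeve at (205,163). I'll descend and grip.

arm_command(
  hand=[1, 1, 1, 1, 1, 1, 0, 0, 0, 0, 0, 0, 0, 0, 0],
  travel=[
    [-0.001, 0, 0.025],
    [-0.001, 0, 0.05],
    [-0.001, 0, 0.07],
    [-0.001, 0, 0.075],
    [-0.001, 0, 0.075],
    [-0.001, 0, 0.075],
    [-0.001, 0, 0.075],
    [-0.001, 0, 0.075],
    [-0.001, 0, 0.075],
    [-0.001, 0, 0.075],
    [-0.001, 0, 0.075],
    [-0.001, 0, 0.075],
    [-0.001, 0, 0.075],
    [-0.001, 0, 0.075],
    [-0.001, 0, 0.075],
  ],
  twist=[
    [0, 0, 0],
    [0, 0, 0],
    [0, 0, 0],
    [0, 0, 0],
    [0, 0, 0],
    [0, 0, 0],
    [0, 0, 0],
    [0, 0, 0],
    [0, 0, 0],
    [0, 0, 0],
    [0, 0, 0],
    [0, 0, 0],
    [0, 0, 0],
    [0, 0, 0],
    [0, 0, 0],
  ],
)

```text
t: 4.5
eef_pos: [0.4682, -0.3144, 0.1464]
tool_rot: [-180.0, -0.0, 79.8]
contact_force: [-0.2, -0.7, 0.3]
opening: 0.0256
gripper_force: 0.0
```

arm_command(
  hand=[0, 0, 0, 0, 0, 0],
  travel=[
    [0, 0, 0],
    [0, 0, 0],
    [0, 0, 0],
    [0, 0, 0],
    [0, 0, 0],
    [0, 0, 0],
  ],
  twist=[
    [0, 0, 0],
    [0, 0, 0],
    [0, 0, 0],
    [0, 0, 0],
    [0, 0, 0],
    [0, 0, 0],
  ],
)

```text
t: 5.1
eef_pos: [0.4682, -0.3143, 0.1464]
tool_rot: [-180.0, -0.0, 79.8]
contact_force: [-0.4, 1.0, -2.1]
opening: 0.009
gripper_force: 30.0
```

```bash
python3 -c "
from h import *
to(.4682,-.3144,.29,-10.2)
d=np.array([.6103,-.044,0]);q=Ro.from_euler('z',.1985)
for X in[(-195,0,250),(-190,0,215),(-100,0,214),(-100,0,180)]:
  p=q.apply(np.array(X)/1e3)+d; to(*p,11.4)
print(q.as_euler('xyz',degrees=True))"
```

```text
(0.4682, -0.3144, 0.29, -10.2) travel [-0.0001, 0.0, -0.1436] twist [-0.0, -0.0, 0.0]
(np.float64(0.41912912156555704), np.float64(-0.08245380655544314), np.float64(0.25), 11.4) travel [0.2195, -0.0893, -0.1036] twist [-0.0, -0.0, -0.377]
(np.float64(0.42403093896131194), np.float64(-0.08146781151555998), np.float64(0.215), 11.4) travel [0.2214, -0.0847, -0.0686] twist [-0.0, -0.0, -0.377]
(np.float64(0.512263652084901), np.float64(-0.06371990079766315), np.float64(0.214), 11.4) travel [0.2544, -0.001, -0.0676] twist [-0.0, -0.0, -0.377]
(np.float64(0.512263652084901), np.float64(-0.06371990079766315), np.float64(0.18), 11.4) travel [0.2544, -0.001, -0.0336] twist [-0.0, -0.0, -0.377]
[ 0.          0.         11.37321223]
```

arm_command(
  hand=[0, 0, 0, 0, 0, 0, 0, 0, 0, 0, 0, 0, 0, 0, 0, 0, 0, 0, 0, 0],
  travel=[
    [0, 0, -0.015],
    [0, 0, -0.035],
    [0, 0, -0.06],
    [0, -0.01, -0.085],
    [0, -0.03, -0.1],
    [0.01, -0.05, -0.104],
    [0.03, -0.07, -0.104],
    [0.05, -0.085, -0.104],
    [0.07, -0.09, -0.104],
    [0.09, -0.09, -0.104],
    [0.11, -0.09, -0.104],
    [0.13, -0.09, -0.104],
    [0.15, -0.09, -0.104],
    [0.17, -0.09, -0.104],
    [0.19, -0.09, -0.104],
    [0.205, -0.09, -0.104],
    [0.215, -0.09, -0.104],
    [0.221, -0.09, -0.104],
    [0.221, -0.09, -0.104],
    [0.221, -0.09, -0.104],
  ],
  twist=[
    [0, 0, 0],
    [0, 0, 0],
    [0, 0, 0],
    [0, 0, 0],
    [0, 0, 0],
    [0, 0, -0.03],
    [0, 0, -0.07],
    [0, 0, -0.11],
    [0, 0, -0.15],
    [0, 0, -0.19],
    [0, 0, -0.23],
    [0, 0, -0.27],
    [0, 0, -0.31],
    [0, 0, -0.35],
    [0, 0, -0.37],
    [0, 0, -0.377],
    [0, 0, -0.377],
    [0, 0, -0.377],
    [0, 0, -0.377],
    [0, 0, -0.377],
  ],
)

```text
t: 7.1
eef_pos: [0.4187, -0.0813, 0.2504]
tool_rot: [-180.0, 0.0, 101.4]
contact_force: [-0.8, -0.4, -3.4]
opening: 0.0088
gripper_force: 30.0
```

```bash
python3 -c "
from h import *
d=np.array([.6103,-.044,0]);q=Ro.from_euler('z',.1985)
for X in[(-195,0,250),(-190,1,214),(-100,1,214),(-100,1,186)]:
  p=q.apply(np.array(X)/1e3)+d; to(*p,11.4)
s=snap('scene','s2'); t=snap('top','t2')
r=lambda i,k:cv2.resize(i,None,fx=k,fy=k,interpolation=cv2.INTER_CUBIC)
cv2.imwrite('pics/c4.png',np.hstack([r(s['frame'][90:250,210:370,::-1],2.5),r(t['frame'][150:310,220:380,::-1],2.5)]))"
```

```text
(np.float64(0.41912912156555704), np.float64(-0.08245380655544314), np.float64(0.25), 11.4) travel [-0.0012, 0.0002, 0.0004] twist [-0.0, 0.0, -0.0]
(np.float64(0.42383373995333534), np.float64(-0.080487448036409), np.float64(0.214), 11.4) travel [-0.0002, 0.0052, 0.0364] twist [-0.0, 0.0, -0.0]
(np.float64(0.5120664530769243), np.float64(-0.06273953731851216), np.float64(0.214), 11.4) travel [-0.0003, 0.0952, 0.0364] twist [-0.0, 0.0, -0.0]
(np.float64(0.5120664530769243), np.float64(-0.06273953731851216), np.float64(0.186), 11.4) travel [-0.0003, 0.0952, 0.0644] twist [-0.0, 0.0, -0.0]
```

View pics/c4.png

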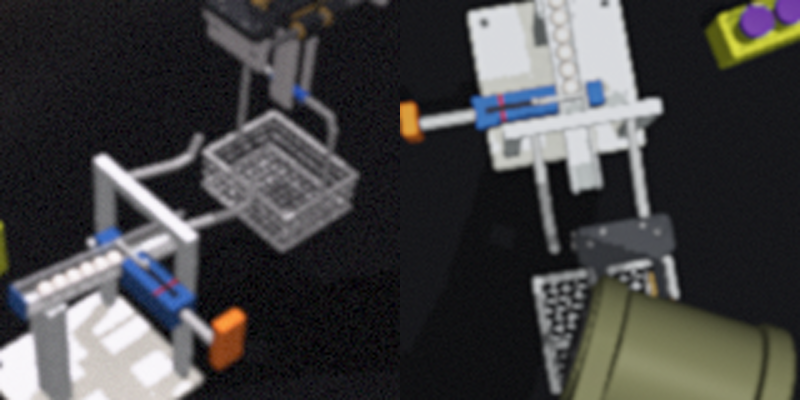

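The basket is held upright in front of the prongs, its sleeve at (300,92) in the left panel and the tip at (195,142). Next: lower, bring it back under the spout, then set it down.

arm_command(
  hand=[0, 0, 0, 0, 0, 0, 0, 0, 0, 0, 0, 0, 0, 0, 0],
  travel=[
    [0, 0, 0.012],
    [0, 0.002, 0.024],
    [0, 0.005, 0.036],
    [0, 0.005, 0.036],
    [0, 0.015, 0.036],
    [0, 0.028, 0.036],
    [0, 0.041, 0.036],
    [0, 0.054, 0.036],
    [0, 0.067, 0.036],
    [0, 0.08, 0.036],
    [0, 0.09, 0.036],
    [0, 0.095, 0.036],
    [0, 0.095, 0.036],
    [0, 0.095, 0.036],
    [0, 0.095, 0.036],
  ],
  twist=[
    [0, 0, 0],
    [0, 0, 0],
    [0, 0, 0],
    [0, 0, 0],
    [0, 0, 0],
    [0, 0, 0],
    [0, 0, 0],
    [0, 0, 0],
    [0, 0, 0],
    [0, 0, 0],
    [0, 0, 0],
    [0, 0, 0],
    [0, 0, 0],
    [0, 0, 0],
    [0, 0, 0],
  ],
)

```text
t: 8.7
eef_pos: [0.5116, -0.0622, 0.2145]
tool_rot: [-180.0, 0.0, 101.4]
contact_force: [-0.4, -0.3, -2.7]
opening: 0.009
gripper_force: 30.0
```

arm_command(
  hand=[0, 0, 0, 0, 0, 0, 0, 0],
  travel=[
    [0, 0, 0.006],
    [0, 0, 0.012],
    [0, 0, 0.018],
    [0, 0, 0.022],
    [0, 0, 0.025],
    [0, 0, 0.027],
    [0, 0, 0.027],
    [0, 0, 0.027],
  ],
  twist=[
    [0, 0, 0],
    [0, 0, 0],
    [0, 0, 0],
    [0, 0, 0],
    [0, 0, 0],
    [0, 0, 0],
    [0, 0, 0],
    [0, 0, 0],
  ],
)

```text
t: 9.5
eef_pos: [0.5119, -0.0621, 0.1876]
tool_rot: [180.0, 0.0, 101.4]
contact_force: [-0.8, -0.8, -3.2]
opening: 0.0093
gripper_force: 30.0
```

```bash
python3 -c "
from h import *
to(.5121,-.0627,.186,11.4)
s=snap('scene','s3'); t=snap('top','t3')
r=lambda i,k:cv2.resize(i,None,fx=k,fy=k,interpolation=cv2.INTER_CUBIC)
cv2.imwrite('pics/c5.png',np.hstack([r(s['frame'][110:240,215:345,::-1],3),r(t['frame'][150:280,240:370,::-1],3)]))"
```

```text
(0.5121, -0.0627, 0.186, 11.4) travel [-0.0006, 0.0001, 0.0016] twist [0.0, 0.0, 0.0]
```

View pics/c5.png

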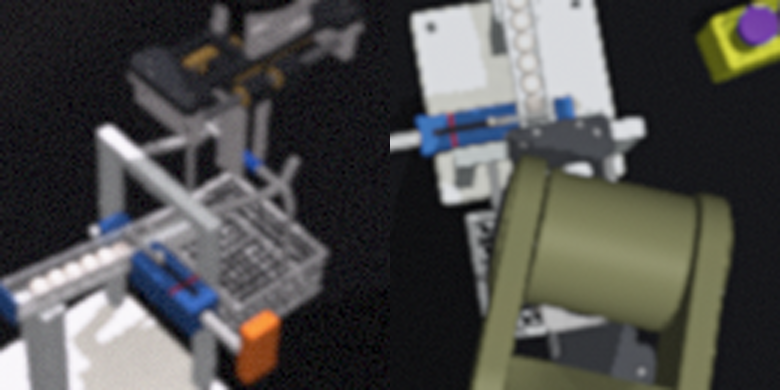

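The handle sits just above the low part of both prongs, with the weight still on the gripper. I'll lower a little more until the force drops.

arm_command(
  hand=[0, 0, 0, 0],
  travel=[
    [0, 0, 0.001],
    [0, 0, 0.002],
    [0, 0, 0.002],
    [0, 0, 0.002],
  ],
  twist=[
    [0, 0, 0],
    [0, 0, 0],
    [0, 0, 0],
    [0, 0, 0],
  ],
)

```text
t: 10.0
eef_pos: [0.512, -0.0622, 0.1859]
tool_rot: [180.0, 0.0, 101.4]
contact_force: [-2.5, 0.6, 3.9]
opening: 0.009
gripper_force: 30.0
```

arm_command(
  hand=[0.55, 0.55, 0.55, 0.55, 0.55, 0.55, 0.55, 0.55, 0.55, 0.55, 0.55, 0.55, 0.55, 0.55, 0.55, 0.55, 0.55],
  travel=[
    [0, 0, 0],
    [0, 0, 0],
    [0, 0, 0],
    [0, 0, 0],
    [0, 0, 0],
    [0, 0, 0],
    [0, 0, 0],
    [0, 0, 0],
    [0, 0, -0.01],
    [0, 0, -0.025],
    [0, 0, -0.045],
    [0, 0, -0.065],
    [0, 0, -0.085],
    [0, 0, -0.1],
    [0, 0, -0.1],
    [0, 0, -0.1],
    [0, 0, -0.1],
  ],
  twist=[
    [0, 0, 0],
    [0, 0, 0],
    [0, 0, 0],
    [0, 0, 0],
    [0, 0, 0],
    [0, 0, 0],
    [0, 0, 0],
    [0, 0, 0],
    [0, 0, 0],
    [0, 0, 0],
    [0, 0, 0],
    [0, 0, 0],
    [0, 0, 0],
    [0, 0, 0],
    [0, 0, 0],
    [0, 0, 0],
    [0, 0, 0],
  ],
)

```text
t: 11.7
eef_pos: [0.5116, -0.0621, 0.2846]
tool_rot: [-179.9, -0.0, 101.4]
contact_force: [0.1, 0.2, -1.0]
opening: 0.0515
gripper_force: 0.0
```

```bash
python3 -c "
from h import *
d=np.array([.6103,-.044,0]);q=Ro.from_euler('z',.1985)
for X in[(12,147,286),(12,147,179)]:
  p=q.apply(np.array(X)/1e3)+d; to(*p,101.4)
print(arm.get_state()['joint_positions'].round(1))
s=snap('scene','s4'); t=snap('top','t4')
r=lambda i,k:cv2.resize(i,None,fx=k,fy=k,interpolation=cv2.INTER_CUBIC)
cv2.imwrite('pics/c6.png',np.hstack([r(s['frame'][110:240,215:345,::-1],3),r(t['frame'][150:280,240:370,::-1],3)]))"
```

```text
(np.float64(0.593076107577247), np.float64(0.10247981953091502), np.float64(0.286), 101.4) travel [0.1452, 0.1124, -0.0015] twist [-0.001, -0.001, -1.571]
(np.float64(0.593076107577247), np.float64(0.10247981953091502), np.float64(0.179), 101.4) travel [0.1452, 0.1126, 0.1055] twist [-0.001, -0.001, -1.571]
[-11.   10.3  87.   -0.   82.8 -22.4]
```

View pics/c6.png

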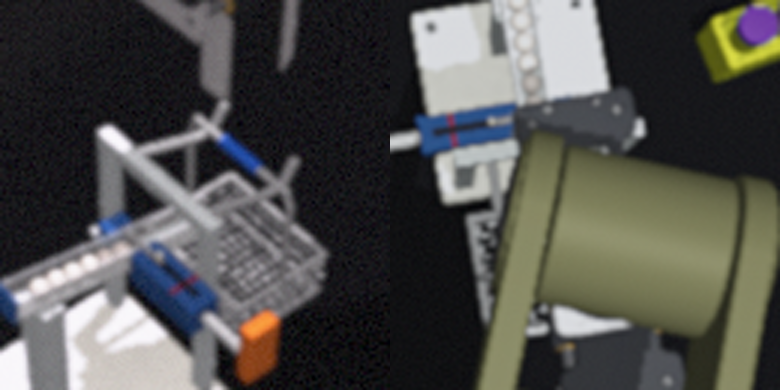

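The basket hangs level with its bar across both prongs (sleeve at (240,152) in the left panel), and the gripper is clear of it. On to above the grip.

arm_command(
  hand=[0.55, 0.55, 0.55, 0.55, 0.55, 0.55, 0.55, 0.55, 0.55, 0.55, 0.55, 0.55, 0.55, 0.55, 0.55, 0.55],
  travel=[
    [0, 0, -0.01],
    [0.015, 0.012, -0.01],
    [0.03, 0.024, -0.01],
    [0.045, 0.036, -0.01],
    [0.06, 0.048, -0.01],
    [0.075, 0.06, -0.01],
    [0.09, 0.072, -0.01],
    [0.105, 0.084, -0.01],
    [0.12, 0.096, -0.01],
    [0.135, 0.106, -0.01],
    [0.145, 0.1125, -0.01],
    [0.145, 0.1125, 0],
    [0.145, 0.1125, 0.02],
    [0.145, 0.1125, 0.03],
    [0.145, 0.1125, 0.03],
    [0.145, 0.1125, 0.03],
  ],
  twist=[
    [0, 0, -0.1],
    [0, 0, -0.23],
    [0, 0, -0.36],
    [0, 0, -0.49],
    [0, 0, -0.62],
    [0, 0, -0.75],
    [0, 0, -0.88],
    [0, 0, -1.01],
    [0, 0, -1.14],
    [0, 0, -1.27],
    [0, 0, -1.4],
    [0, 0, -1.53],
    [0, 0, -1.571],
    [0, 0, -1.571],
    [0, 0, -1.571],
    [0, 0, -1.571],
  ],
)

```text
t: 13.4
eef_pos: [0.5936, 0.1022, 0.2559]
tool_rot: [-180.0, 0.0, -168.7]
contact_force: [-0.1, -0.1, 0.1]
opening: 0.0519
gripper_force: 0.0
```

```bash
python3 -c "
from h import *
d=np.array([.6103,-.044,0]);q=Ro.from_euler('z',.1985)
p=q.apply(np.array((12,147,179))/1e3)+d; to(*p,101.4)
s=snap('scene','s5'); t=snap('top','t5')
r=lambda i,k:cv2.resize(i,None,fx=k,fy=k,interpolation=cv2.INTER_CUBIC)
cv2.imwrite('pics/c7.png',np.hstack([r(s['frame'][130:260,235:365,::-1],3),r(t['frame'][150:280,200:330,::-1],3)]))"
```

```text
(np.float64(0.593076107577247), np.float64(0.10247981953091502), np.float64(0.179), 101.4) travel [0.0005, 0.0004, 0.0769] twist [-0.0, 0.0, -0.001]
```

View pics/c7.png

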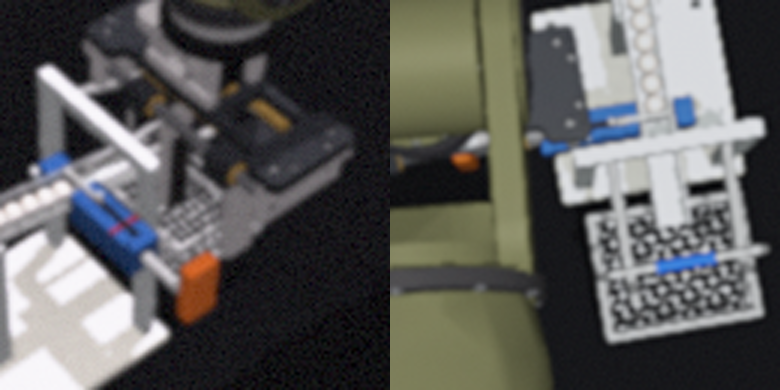

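The basket hangs centred to a few mm in the right panel (sleeve at (687,263)), and the gripper is above the orange grip. Descend and pinch.

arm_command(
  hand=[0.55, 0.55, 0.55, 0.55, 0.55, 0.55, 0.55, 0, 0, 0, 0, 0, 0, 0, 0, 0, 0, 0, 0],
  travel=[
    [0, 0, 0.015],
    [0, 0, 0.03],
    [0, 0, 0.045],
    [0, 0, 0.06],
    [0, 0, 0.07],
    [0, 0, 0.075],
    [0, 0, 0.075],
    [0, 0, 0.075],
    [0, 0, 0.075],
    [0, 0, 0.075],
    [0, 0, 0.075],
    [0, 0, 0.075],
    [0, 0, 0.075],
    [0, 0, 0.075],
    [0, 0, 0.075],
    [0, 0, 0.075],
    [0, 0, 0.075],
    [0, 0, 0.075],
    [0, 0, 0.075],
  ],
  twist=[
    [0, 0, 0],
    [0, 0, 0],
    [0, 0, 0],
    [0, 0, 0],
    [0, 0, 0],
    [0, 0, 0],
    [0, 0, 0],
    [0, 0, 0],
    [0, 0, 0],
    [0, 0, 0],
    [0, 0, 0],
    [0, 0, 0],
    [0, 0, 0],
    [0, 0, 0],
    [0, 0, 0],
    [0, 0, 0],
    [0, 0, 0],
    [0, 0, 0],
    [0, 0, 0],
  ],
)

```text
t: 15.4
eef_pos: [0.5933, 0.103, 0.1806]
tool_rot: [179.9, 0.0, -168.6]
contact_force: [-0.7, 5.5, 0.7]
opening: 0.0135
gripper_force: 30.0
```

arm_command(
  hand=[0, 0, 0, 0, 0, 0, 0, 0, 0, 0],
  travel=[
    [0, 0.004, 0],
    [0, 0.009, 0],
    [0, 0.014, 0],
    [0, 0.019, 0],
    [0, 0.024, 0],
    [0, 0.028, 0],
    [0, 0.031, 0],
    [0, 0.031, 0],
    [0, 0.031, 0],
    [0, 0.031, 0],
  ],
  twist=[
    [0, 0, 0],
    [0, 0, 0],
    [0, 0, 0],
    [0, 0, 0],
    [0, 0, 0],
    [0, 0, 0],
    [0, 0, 0],
    [0, 0, 0],
    [0, 0, 0],
    [0, 0, 0],
  ],
)

```text
t: 16.4
eef_pos: [0.5875, 0.1319, 0.1806]
tool_rot: [-179.9, 0.0, -168.6]
contact_force: [0.9, -8.0, 0.3]
opening: 0.0142
gripper_force: 30.0
```

```bash
python3 -c "
from h import *
p=arm.get_state()['eef_pos']; q=Ro.from_euler('z',-.1985); print(q.apply(p-np.array([.5933,.103,.1806])).round(4))
s=snap('scene','s6'); t=snap('top','t6')
r=lambda i,k:cv2.resize(i,None,fx=k,fy=k,interpolation=cv2.INTER_CUBIC)
cv2.imwrite('pics/c8.png',np.hstack([r(s['frame'][130:260,235:365,::-1],3),r(t['frame'][150:280,200:330,::-1],3)]))"
```

```text
[ 0.      0.0294 -0.    ]
```

View pics/c8.png

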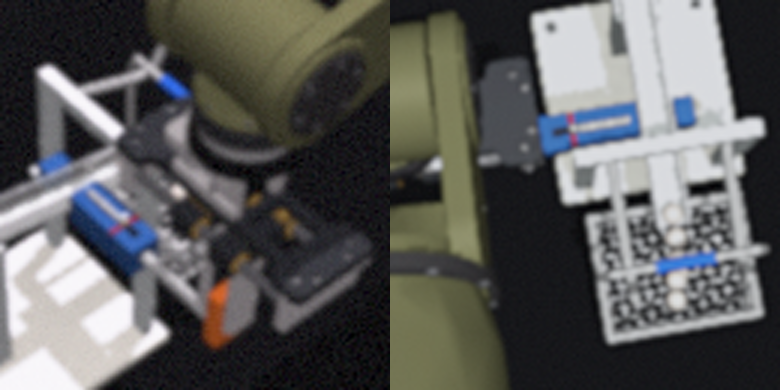

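The pointer stands at the red line ((572,128) in the right panel), the force is 8 N as expected, and the balls are running into the basket. Hold until they settle.

arm_command(
  hand=[0, 0, 0, 0, 0, 0, 0, 0, 0, 0, 0, 0, 0, 0, 0, 0, 0, 0, 0, 0],
  travel=[
    [0, 0, 0],
    [0, 0, 0],
    [0, 0, 0],
    [0, 0, 0],
    [0, 0, 0],
    [0, 0, 0],
    [0, 0, 0],
    [0, 0, 0],
    [0, 0, 0],
    [0, 0, 0],
    [0, 0, 0],
    [0, 0, 0],
    [0, 0, 0],
    [0, 0, 0],
    [0, 0, 0],
    [0, 0, 0],
    [0, 0, 0],
    [0, 0, 0],
    [0, 0, 0],
    [0, 0, 0],
  ],
  twist=[
    [0, 0, 0],
    [0, 0, 0],
    [0, 0, 0],
    [0, 0, 0],
    [0, 0, 0],
    [0, 0, 0],
    [0, 0, 0],
    [0, 0, 0],
    [0, 0, 0],
    [0, 0, 0],
    [0, 0, 0],
    [0, 0, 0],
    [0, 0, 0],
    [0, 0, 0],
    [0, 0, 0],
    [0, 0, 0],
    [0, 0, 0],
    [0, 0, 0],
    [0, 0, 0],
    [0, 0, 0],
  ],
)

```text
t: 18.5
eef_pos: [0.5875, 0.1318, 0.1806]
tool_rot: [-179.9, 0.0, -168.6]
contact_force: [0.4, -8.5, 1.4]
opening: 0.0141
gripper_force: 30.0
```

```bash
python3 -c "
from h import *
p=arm.get_state()['eef_pos']; q=Ro.from_euler('z',-.1985); print(q.apply(p-np.array([.5933,.103,.1806])).round(4))
t=snap('top','t7')
d=np.array([.6103,-.044,0]);Q=Ro.from_euler('z',.1985)
A=np.load('t5.npz')['frame'];B=t['frame']
# change between ball-free basket (t5) and now: track and basket separately
D=B.astype(float).mean(2)-A.astype(float).mean(2)
D=cv2.GaussianBlur(D,(0,0),.7)
x0,y0=262,208
M=(D>35).astype(np.uint8); n,l,st,c=cv2.connectedComponentsWithStats(M)
for i in range(1,n):
  u,v=c[i]
  if st[i,4]>4 and 255<u<330 and 100<v<275: print('brighter',c[i].round(1),st[i,4])
# brightness profile along track centre, before / now
for x in range(-90,130,8):
  u,v=proj(t,Q.apply([x/1e3,0,.16+x*.0001])+d)[0].round().astype(int); print(x,A[v,u].mean().round(),B[v,u].mean().round(),end=' | ')
"
```

```text
[ 0.      0.0294 -0.    ]
brighter [257.5 177.1] 542
brighter [287.8 189.2] 12
brighter [305.6 213.4] 32
brighter [282.  217.4] 24
brighter [268.7 219.7] 21
brighter [286.2 226.6] 5
brighter [297.1 232.8] 28
brighter [292.3 252.4] 151
brighter [310.  251.1] 64
brighter [278.8 250.9] 12
brighter [284.4 250.8] 8
-90 88.0 211.0 | -82 93.0 166.0 | -74 141.0 92.0 | -66 220.0 220.0 | -58 220.0 219.0 | -50 219.0 219.0 | -42 219.0 219.0 | -34 219.0 219.0 | -26 219.0 219.0 | -18 215.0 215.0 | -10 220.0 219.0 | -2 206.0 206.0 | 6 182.0 196.0 | 14 189.0 219.0 | 22 221.0 219.0 | 30 174.0 219.0 | 38 220.0 219.0 | 46 178.0 219.0 | 54 220.0 219.0 | 62 181.0 219.0 | 70 220.0 219.0 | 78 174.0 219.0 | 86 220.0 219.0 | 94 174.0 219.0 | 102 220.0 219.0 | 110 207.0 219.0 | 118 219.0 219.0 | 126 220.0 220.0 |
```

```bash
python3 -c "
from h import *
B=np.load('t7.npz')['frame'];t=snap('top','t8')['frame'];g=t.astype(float).mean(2)
print('motion',np.abs(g-B.astype(float).mean(2))[205:270,262:330].max())
print(np.array2string((g[242:264,270:322]/25.6).astype(int),separator='',max_line_width=200).replace(' ',''))
s=snap('scene','s8')
"
```

```text
motion 5.666666666666668
[[555...776]
[654...676]
[765...666]
...
[135...000]
[013...000]
[001...100]]
```

```bash
python3 -c "
from h import *
g=np.load('t8.npz')['frame'].astype(float).mean(2)
for r in g[240:268,268:324]: print(''.join(' .:-=+*#%@'[min(9,int(x/24))] for x in r))
"
```

```text
-=+***######%%#######***+=---=+-:+*=::-==-=****+=-=++=: 
:=++*#%%%###%#**+*******=-:.:=+=-+*+::=++=+*++==--+*#*-.
-++++*#%%**###*==+===++=-:--=**+=+*=::=+=-=+=::---+###=.
-***++*%#+=*#*+-=+=:-++=--+*##*=-===::=+=-=+=::-==*###=.
-*##+==++=-+++==**=:=*#*=+#%%%#=::-+++++==+++-:-=+**##+:
:+##*-::-===+==+#*=:-+*++#%@@%#*=-=****+--==+-:-=+**##*:
:+##*=-:=+++==+++=-::=+=+#%@@@%#*==+++===--=*++==-=+##*-
:+##*+=-+*+=++*+==++==+++#%@@%%#+-----=***++*#*+=-=*##*=
.=##*=--+**+*##**+#*+++==*#%%##*+=++-=*%%%#++++=--+####=
.=*#*===****####**#*=-=--+*#**++++**+*#%@%%+-:::-=+####+
 -*##*+*#***#%%#*+*=:-==*###*+=--=+==*#%%%#+=::-=++**##+
 :+##*==+==+####*++=-=+*#%%%%*-::::-++*###**+===+++**##*
 :+##+-.:=+********=--=*%%%%%+--=-:=+++***+++*****#####*
 :+##*=-:+##*==-=+==-.-+#####+-++===+++****############+
 .=###*=-+**=-::.:=++--=**#**==+*++***#####%%####**+++=-
 .=*#*+-:-=-::-=-:=**+==+*##****###########***++==-::...
 .-*#*+-===-:-+*+=++++***#######%####***+++=-::....     
  :+##+=++====+*****######%%#####*+++=-:::...       .  .
  :+##+=++++**#######%#####*++++=-::...            ..   
  :+##***###########***+++=-::....           .   .. . . 
  .=#%###%%###***+++=-:::...             .    ...    .  
  .-*#####*+++=-:::...                ..    .   .  .    
   .-++++=-::...            .     .    . .  . . .... .. 
    .::....          .    .    .  .            .   .  . 
               .   .   .      . .      .   . .  . . . . 
.      .      .. ...  .    .. . . . .      .  .      ...
. .  . .   .    .. .   . ..    .        . ..  . . .    .
        .   .  ..         . ..   .    ..  .     .
```

```bash
python3 -c "
from h import *
A=np.load('t5.npz')['frame'].astype(float).mean(2);g=np.load('t8.npz')['frame'].astype(float).mean(2)
for r,a in zip(g[208:258,264:326],A[208:258,264:326]): print(''.join(' .:-=+*#%@'[min(9,int(x/24))] for x in r),'|',''.join(' .:-=+*#%@'[min(9,int(x/24))] for x in a))
"
```

```text
===+#%@%%###%%%%#######%@@@@@@%##%%%%%%%%%###%%####*+-.  . .   | ===+#%@%%###%%%%%%#####%@@@@@@%##%%%@@@@@%%%%%%####*+-.  .    
===+#%@@%###%%%%%%#####%@@@@@@%%#%%######*++++++*##+-.      .. | ===+#%@@%###%%%%%%%%###%@@@@@@%%#%%%%%%%%#****++*##+-.  .  ...
===+#@@@%###%%%%%%%%###%%@@@@@@%###*++===-::..:-*##*-.   ... . | ===+%%@@%###%%%%%%%%###%@@@@@@@%###*****+=-::::=*##*-.     .. 
===*%@@@%###%%%%%%#####%%@@@@@@%##*=::....  ...-+###=.     . . | ===*%@@@%###%%%%%%#####%%@@@@@@%##*=--::..    .-*#%#=.     . .
***#%@@@%###%%%%#####**#%@@@@@@%##+-.   ...:===+*#%#+:.   . .  | ***#%@@@%###%%%%#####**#%@@@@@@%##*-.         .:+#%#=.      . 
###%%@@%%#######***+==+#%@@@@@@%%#*=::----=*####*#%#*-.   .    | ###%%@@@%####%%#***+==+#%@@@@@@%%#*=.     ..:::-+#%#+:.  .   .
%%%%%%%##*###*+===-::.-*%@@@@@@@%##*+***++*#####*#%#*=.  ...   | %%%%@@@%%####**+==-::.-*%@@@@@@@%##=:..:::==++***#%#*=.       
%####**+++###+-...    :*%@@@@@@@%#%#####*++*##**+*##*=.    . . | %%##%%##**###+-:...   :*%@@@@@@@%##*==++=+*#########*=. . . ..
**+===--:=*##*-...::::-*%@@@@@@%%#%%###*+==****++*###=:  .     | #*++**+-:=*
[... 4595 characters left out ...]
|      :+##+=+**+=-+*+-:::::=+=:-+++=----==-:.:::-=+=:-===+*#*=.
.    :+##*=-:+##*==-=+==-.-+#####+-++===+++****############+:. |      .+##+-=+**=:-=--=--:-+*+-:-==--=-.:===----=+++=+++*####=.
 .   .=###*=-+**=-::.:=++--=**#**==+*++***#####%%####**+++=-.  |      .=##+-::+*+-:--=+++-:-=-:.-=-:=+=:-=+++=++++**#########=.
 .   .=*#*+-:-=-::-=-:=**+==+*##****###########***++==-::...   | . .  .=*#*=-:=**=----==+=..:::-=+=-=++==+****###########**++-.
 ..  .-*#*+-===-:-+*+=++++***#######%####***+++=-::....        | . .  .-*##*=::==-:-=-:-+=-:---=+*+++++*###########**+++==-:.. 
. ..  :+##+=++====+*****######%%#####*+++=-:::...       .  ... |   .   :+##*-::::::=+=:-====++++**###########***++==-:::...
```

```bash
python3 -c "
from h import *
L=lambda f:cv2.GaussianBlur(np.load(f)['frame'].astype(np.float32).mean(2),(0,0),.8)
for ref,now in(('top0.npz','t8.npz'),('t5.npz','t8.npz'),('scene0.npz','s8.npz')):
  D=L(now)-L(ref); n,l,st,c=cv2.connectedComponentsWithStats((D>40).astype(np.uint8))
  print(ref,[(*c[i].round().astype(int).tolist(),int(st[i,4])) for i in range(1,n) if st[i,4]>8])
g=L('s8.npz'); a=L('s6.npz')
for r in g[135:230,232:320]: print(''.join(' .:-=+*#%@'[min(9,int(x/24))] for x in r))
"
```

```text
top0.npz [(196, 302, 21474), (266, 192, 42), (241, 203, 76), (183, 211, 55), (293, 240, 1919), (320, 230, 64), (244, 418, 22)]
t5.npz [(258, 176, 512), (155, 206, 692), (175, 192, 188), (220, 206, 273), (247, 202, 24), (231, 203, 14), (185, 211, 44), (305, 213, 30), (282, 217, 21), (268, 220, 20), (297, 233, 24), (294, 252, 111), (187, 247, 37), (169, 251, 28), (310, 251, 56), (155, 323, 650), (144, 350, 95), (148, 399, 221), (144, 377, 9)]
scene0.npz [(421, 46, 7099), (550, 1, 35), (333, 121, 3627), (497, 107, 49), (292, 165, 201), (304, 161, 85), (277, 167, 23), (491, 168, 31), (316, 170, 39), (317, 181, 92), (300, 199, 605), (327, 191, 33), (275, 198, 86), (332, 205, 47), (343, 219, 144), (321, 230, 631)]
                     .                           ....::::::::::::------------===========
     .                                            ....::::::::::::------------==========
                        .                          ...:::::::::::::------------=========
                                                   ....:::::::::::::------------========
                          
[... 7372 characters left out ...]
%%%%@@@@@@@@@@@@@@@@@@@@@@%#+=:....:-==+++====+**##*+=--::-===-:...::-====---
++++*%@@%%%%%%%%@@@@@@@@@@@@@@@@@@@@%%##+=-...:-==++===--=+**##*+-:.:-===-:..:--======--
++++*%@@%%%%%%%%%@@@@@@@@@@@@@@@@@@%%%%##*=-..:-=++++=-::-=+*###*=-::-===-:::-=========-
++++*%@@@%%%%%%%%%%@@@@@@@@@@@@@@@%%%%%%##*=-::-=++++=-:.:-=+*###*=-:-===----===========
++++*%@@@@%%%%%%%%@@@@@@@@@@@@@@%%%%%%%%%##*=---=++++=-:...:=+*###*=--==================
++++*%@@@@%%%%%%%%%@@@@@@@@@@@@%%%%%%%%%%%%#*+===++++=-:. ..:-+**##*+===================
++++*#@@@@@%%%%%%%%%@@@@@@@@@%%%%%%%%%%%%%@@%#*++++++=-:.  ..:-=+*#*++==================
++++*#@@@@@@%%%%%%%%@@@@@@@@%%%%%%%%%%%%@@@@@@#*+++++=-:.   ..:-=+***+==================
```

```bash
python3 -c "
from h import *
S=dict(np.load('s8.npz'));T=dict(np.load('t8.npz'));d=np.array([.6103,-.044,0]);Q=Ro.from_euler('z',.1985)
W=lambda X:Q.apply(np.array(X)/1e3)+d
for X in[(-70,0,134),(-70,12,152),(-70,-12,152),(-62,0,145),(-60,0,52),(-21,68,219)]: print(X,proj(S,W(X)).round(1),proj(T,W(X)).round(1))
for u,v in[(297,233),(294,246),(308,249),(291,252)]: print((Q.inv().apply(atz(T,u,v,.052)-d)*1e3).round())
for f in('scene0','s4','s6','s8'):
  g=np.load(f+'.npz')['frame'].astype(float).mean(2); print(f)
  for r in g[178:200,250:284]: print(''.join(' .:-=+*#%@'[min(9,int(x/24))] for x in r))
"
```

```text
(-70, 0, 134) [[284.1 182.7]] [[293.9 224.7]]
(-70, 12, 152) [[287.5 180.4]] [[289.3 225.1]]
(-70, -12, 152) [[281.1 174.9]] [[299.7 223.3]]
(-62, 0, 145) [[281.8 181.1]] [[293.6 221. ]]
(-60, 0, 52) [[280.2 206. ]] [[290.7 222.6]]
(-21, 68, 219) [[288.5 184. ]] [[261.4 205.2]]
[-89. -11.  52.]
[-119.    2.   52.]
[-133.  -31.   52.]
[-133.   12.   52.]
scene0
=++===:.        . .:-=+*#@@@@@@@#*
=+====:.        .::-=++++*%@@@@@@@
=++==-:.   . ..:--=++++==+*%@@@@@@
======-:..  .:-==++++=====+*#@@@@@
++++==--:..:-=+++++=====++++*#@@@@
=++++===-:-=++++======++**#*+*#@@@
=+++++++===+++======+*##%@@%*++#@@
=+++++***+++======+*#%@@@@@%#*+*#%
=++++*###*+=====+*#%@@@@@@%%#*+++*
=+*****###+==++*#%@@@@@@%%###**+++
+***+++*###***##@@@@@@%%#####**+=+
+++++++++#####%%%@@@%%#####***++=+
+++*###*++*#%%%%#########***+===+=
++*%@@@%*++#%%%*+++**#***+==---===
**#@@@@@%*+**##*+++++**+==-:::-==+
@@@@@@@@%**++*##***+++==-:...:-==+
@@@@@@@%#*++++**###*==-:..  .:-=++
@@@@%%##*+=+=+++*#**+=-:... .:-===
@@@%#**+=======+++++===-:.. .:-==+
@%#***++=--==+======-===-::..:-===
#******+=::-======--:-===-:..:-===
**
[... 1651 characters left out ...]

=+===-:.    . .:-=**##*=-:..::::::
=++===-..  ..:-=+*##**+==-::..::::
=++++==:...:-=+*##**+++===-:....:.
+++++===-:-=+*****+++++++==-:.....
=+=+==++==++***++++++*##*+==-::..:
=++++++**++++**++++*#%@@%*+==-:::-
=+++++**++==++*+**#@@@@@@*++==----
=+***++++===++**#%@@@@@@%*++==----
+***++=====++*#%@@@@@@%%#++===----
++++=====++**#%@@@@@%%##*++===----
++====+++**##%%%########*+=====---
====++*####%%%#*+++**##*++======--
=+++*#%@@%%%##**+==++***+==++++==-
+*##%@@@@%#******+===+++=-=+**+===
#%@@@@@@%#*+++*##*+===+*+==++++===
@@@@@@%%*++===+*##*++==+*+=-======
@@@@%%#*+====+++**#**+==++=--=====
@@%%###*=--==+==++###*+===========
@%#####*=-:-=====+*###*+=========+
#####**+=:::-=====+*###*+========+
```

```bash
python3 -c "
from h import *
S=dict(np.load('s8.npz'));d=np.array([.6103,-.044,0]);Q=Ro.from_euler('z',.1985)
W=lambda X:Q.apply(np.array(X)/1e3)+d
for X in[(-62,0,52),(-62,40,52),(-62,-40,52),(-138,50,52),(-89,-11,52),(-119,2,52),(-133,12,52)]: print(X,proj(S,W(X)).round(1))
a,b=[np.load(f)['frame'].astype(float).mean(2) for f in('s4.npz','s8.npz')]
for r,q in zip(b[186:226,268:326],a[186:226,268:326]): print(''.join(' .:-=+*#%@'[min(9,int(x/24))] for x in r),'|',''.join(' .:-=+*#%@'[min(9,int(x/24))] for x in q))
A,B=[cv2.GaussianBlur(np.load(f)['frame'].astype(np.float32).mean(2),(0,0),.7) for f in('t4.npz','t8.npz')]
D=abs(B-A)[135:225,245:325]; print([(x+245,y+135,int(D[y,x])) for y,x in np.argwhere(D==cv2.dilate(D,np.ones((9,9)))) if D[y,x]>15])
"
```

```text
(-62, 0, 52) [[280.8 205.6]]
(-62, 40, 52) [[290.9 214.8]]
(-62, -40, 52) [[271.  196.7]]
(-138, 50, 52) [[315.2 202.9]]
(-89, -11, 52) [[285.8 198.2]]
(-119, 2, 52) [[297.6 195.7]]
(-133, 12, 52) [[304.  195.4]]
#@@@@@@*++==----===--:..:==+***+++=-::.      .           . | *###%%%##**+++++***+===--:--=+++=---------==***=-:. . .  .
@@@@@@%*++==----=====-:.:-==+*****++=-:.... .       ..     | #%%%%##***++++=+++++===-----==+++=::-==---==+***+-:   . . 
@@@@%%#++===-----====-:..:-==+******+=---:....         . . | %%%##******+++=++++=========--=+++=-:-===-=-==+**+=:.     
@@%%##*++===-----=====-:..::-=++*****+===--::....       .: | %##*******++++=++++==-=++=======+++=--=++=----=+**+-:. .  
######*+=====-----===++=:..::-=+****++======---::.    ..-= | ******+++++====+=+++++=++===++=-=++++=-====----=+*+=-..  .
+**##*++======-----=======-:::-=++***+==+++=====-:    .:-= | =+++**+++==-====+++++++==+====---==+++=---==-----=++=-..  
=++***+==++++==---------+*+-:::-=++*+=====+=====-:    .:-= | ===++*++=-======+++=======+===-----=+*+=--===-----====-:. 
===+++=-=+**+====-------=+++=-::-==++===+======
[... 4053 characters left out ...]
66), (np.int64(269), np.int64(175), 24), (np.int64(245), np.int64(179), 92), (np.int64(311), np.int64(183), 140), (np.int64(305), np.int64(184), 141), (np.int64(285), np.int64(190), 150), (np.int64(268), np.int64(191), 127), (np.int64(246), np.int64(196), 117), (np.int64(300), np.int64(196), 166), (np.int64(285), np.int64(197), 164), (np.int64(315), np.int64(204), 129), (np.int64(246), np.int64(205), 76), (np.int64(274), np.int64(206), 47), (np.int64(281), np.int64(210), 131), (np.int64(259), np.int64(217), 33), (np.int64(268), np.int64(220), 110), (np.int64(294), np.int64(222), 144), (np.int64(305), np.int64(222), 59), (np.int64(277), np.int64(224), 130), (np.int64(322), np.int64(224), 98)]
```

```bash
python3 -c "
from h import *
s=arm.get_state(); print(s['t'],s['eef_pos'],s['gripper_force'],arm.finish_job())"
```

```text
the job is handed in; nothing more can be done
18.65 [0.58753944 0.13182699 0.18057879] 30.004082322120667 None
```

I handed the job in at t = 18.65 s with the basket hanging on both prongs and the gate held about 29 mm out at the red line; no verdict came back, and though the track is empty and I saw no stray balls, only four of the six were clearly visible in the basket, the other two apparently hidden under the spout and a prong.

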